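Check a bearing bush with a go / no-go plug gauge

TASK

Check the bronze bush in the vice with the plug gauge: slide its long go end in until the handle meets the block and draw it out again, then hold the short red-banded no-go end squarely and centred against the same bore, from either side, pressing gently for a moment to confirm that it will not enter. Lay the gauge back in its wooden rest the same way round, let go of it, and leave everything else where it is.

Things in the scene. Friction and masses are not known exactly. Their poses are not given: they have to be found in the camera images.
- plug_gauge: Double-ended plug gauge, 162 mm long, 0.24 to 0.49 kg, level in its rest at the start. Origin on its axis at the middle of the handle, near the centre of mass; y axis along the gauge to the go end. Handle: black hexagon, y -45 to +45 mm, 32 mm across flats, two flats upright (facing its +x and -x) as it lies: grip across these from above.
- go_tip (a point): Middle of the go end's face, 95 mm from the gauge's origin along its +y. Go end: bright steel with a thin green ring at the handle, 26 mm diameter, y +45 to +95 mm, its last 7 mm tapering to 19 mm as a lead.
- go_middle (a point): Point on the gauge's axis 65 mm from its origin along +y, inside the go end; it coincides with bore_mid when the go end is fully home (handle shoulder against the block), from either side.
- nogo_face (a point): Middle of the flat no-go face, 67 mm from the gauge's origin along its -y. No-go end: bright steel with a broad red band, 31.5 mm diameter, y -45 to -67 mm.
- bush_vice: Blue vice, bolted down, an aluminium round-topped bearing block (60 mm wide, 40 mm thick) tight in its jaws. Origin on the bench under the bore's middle; z up, y along the level bore, screw and T-handle to -x (82 mm high at x -131 mm). Block top 112 mm high, grease nipple 119; jaws 56 mm high, to y +-32 mm; foot lugs 19 mm high, to y +-54 mm. Free space beyond on both sides.
- bore_mid (a point): Middle of the bush's bore, 82 mm above the bench. The bore is 28 mm in diameter, goes straight through the 40 mm thick block along the vice's y axis, and is open at both ends.
- bore_left (a point): Middle of the bore's mouth on the vice's +y side, in the plane of the block's face, 20 mm from bore_mid.
- bore_right (a point): Middle of the bore's mouth on the vice's -y side, in the plane of the block's face, 20 mm from bore_mid.
- gauge_rest: Wooden rest, 64 x 170 mm, fixed. Origin on the bench, z up; the gauge lies along its y, go end to +y, its axis 50 mm above the bench. Base board 12 mm thick; upright boards 56 mm wide, 16 mm thick, 47 mm high, with open 90 degree V notches, at y +68 mm (go end) and -57 mm (no-go end). Between them the handle is free.
- rest_go (a point): Where the middle of the go end face (go_tip) belongs when the gauge lies in the rest.
- rest_nogo (a point): Where the middle of the no-go face (nogo_face) belongs when the gauge lies in the rest.
- calipers: Bystander: digital calipers lying flat, 71 x 165 x 15 mm; origin under the middle.
- screw_dish: Bystander: round steel screw dish, 97 mm across, 19 mm high; origin under the middle.
- marker_pen: Bystander: red and white marker pen lying flat, 135 mm long; origin under the middle.
- driver_green: Bystander: green-handled screwdriver lying flat, 204 mm long; origin under the middle.
- masking_tape: Bystander: roll of masking tape lying flat, 103 mm across, 25 mm high; origin under the middle.

How it is judged (in metres and radians):
On the way, in this order (a step that is already met when the one before it is completed fails the run):
1. the go end is fully home in the bore (to 4 mm of the handle shoulder meeting the block) (distance between go_middle and bore_mid below 0.004 m and angle between the y axis of plug_gauge and the y axis of bush_vice, either way round below 0.08 rad), for 0.2 s.
2. the no-go face is held against one mouth of the bore, centred to 4 mm and square to 0.1 rad, pressed with more than 1 N for 0.2 s, and does not enter ((distance between nogo_face and bore_left below 0.004 m or distance between nogo_face and bore_right below 0.004 m) and angle between the y axis of plug_gauge and the y axis of bush_vice, either way round below 0.1 rad and contact force between plug_gauge and bush_vice above 1 N), for 0.2 s.
At the end, for the whole second after the job is handed in: The gauge lies released and at rest in both V notches of its wooden rest, go end at the go side, each end face within 10 mm of its place (distance between go_tip and rest_go below 0.01 m and distance between nogo_face and rest_nogo below 0.01 m and linear speed of plug_gauge below 0.02 m/s and contact force between plug_gauge and the fingers below 0.1 N); the robot touches nothing.
It fails at once if the gauge is forced: more than 40 N between it and the block or vice (contact force between plug_gauge and bush_vice above 40 N).
It fails at once if a bystander is moved by more than 25 mm (distance of any of calipers, screw_dish, marker_pen, driver_green, masking_tape from where it was at the start of the episode above 0.025 m).
It also fails if it takes over 64 s, if anything falls off the work surface, if the arm or the gripper's body presses on something with over 40 N, if the wrist force passes 120 N, or if a joint passes its speed limit or range.

ROBOT

A 6-joint arm with a two-finger parallel gripper is mounted at the origin on a cart in front of the work surface, level with it; the furniture and walls round the work are solid. World frame = base frame: x ahead of the robot, y to its left, z up, the work surface at z = 0. Lengths are in mm, angles in rad, forces in N, time in s.
With the tool pointing down it reaches from about 325 to 875 mm from the base axis. Payload 4.4 kg.
Tool frame: the origin (TCP) lies on the centre line of the jaws, within the pads' length; the fingertips stand ahead of it and the grasp point (between the pads) lies 6 mm ahead of it (ctrl.tcp_to_tips is the z of the fingertips in the tool frame, in mm); z points along the fingers, y is the line along which they close (so a half turn about z gives the same grasp; the last joint's range is limited). The gripper opens to 85 mm and grips with 20 to 120 N. Pads are 22 mm wide; open, the fingers measure 114 mm over their backs; the gripper's body (76 mm by 85 mm) begins 54 mm behind the grasp point. The pads swing forward as they close: fully open they stand 13 mm farther back than shut.
Start: joints at [-1.351, 0.207, 1.542, -0, 1.393, -0.15], TCP at [208.346, -535.929, 234.382] pointing down, gripper open.
Joint ranges: [-2.73, 2.73], [-0.86, 2.22], [0.23, 2.46], [-1.11, 4.25], [0.08, 2.63], [-2.82, 2.82]. Speed limits (rad/s): [2.79, 2.79, 3.14, 3.14, 3.14, 3.14].

INTERFACE

Orientations are given as a 3x3 rotation matrix whose columns are the frame's x, y, z axes.
In Python, from plant import ctrl, sensors, optics gives the robot as it stands. Calls block until the motion is done:
- ctrl.move_ptp(position, orientation): joint-space move of the TCP to a pose.
- ctrl.move_l(position, rot=None, vel=150, threshold=None): straight line of the TCP; rot=None keeps the orientation; vel is the mean speed in mm/s. With threshold (N) it stops when the force on the tool has changed by that much, and returns True; else False.
- ctrl.set_joints(angles): joint-space move.
- ctrl.gripper_to(opening, force=None): finger opening in mm; force is the grip in N (None keeps the last); returns when the fingers have stopped.
- ctrl.hold(seconds).
- ctrl.solve_ik(position, orientation): joint angles nearest the present ones, or None.
- sensors.read_state(): the state.
- optics.grab_frame(name): name is "scene" or "top"; returns (picture, depth): 384x512x3 uint8, red, green, blue; 384x512 float32, mm along the optical axis (not along the pixel's ray), 0 where there is no reading.
- optics.camera_params(name): a dict with "mtx" (3x3 intrinsics, pixels), "R" (3x3) and "t" (3): a world point X has camera coordinates R X + t. Camera axes: x right, y down, z forward; pixel columns grow to the right and rows downward; lengths in mm; the calibration is good to about 2 mm. A picture is of the moment at which its call begins. camera_params takes no time and is no camera call.
A pose or a line that the arm cannot do raises ctrl.MotionError and nothing moves.
- ctrl.finish_job(): hands the job in; it is judged then, once.
The state is a dict: "t": time; "q": joint angles; "qvel": joint speeds; "tau": joint torques, N m; "eef_pos": TCP position; "eef_rot": TCP orientation; "force": force on the tool from outside, world axes, zero at the start; "wrist_torque": the same for the moment, N m; "grip_width": finger opening in mm; "grasp_force": force on a finger pad.
Only numpy, scipy, OpenCV 4.12 (cv2) and the standard library are available. Lean on these libraries where they do the work, as an engineer would, in place of code of your own. Each camera call takes 0.05 s, during which the arm holds its last target. There are 200 camera calls.

## Working session

There is one attempt and no reset: what is moved stays moved. The work goes in short steps, each a Python script; the robot and the scene stay as the last script left them, time stands still between calls to the robot, and variables do not carry over. Pictures are saved under pics/ and viewed, at most 10 in all, crops included, and the job is handed in when it is done.

```bash
mkdir -p pics; python3 - <<'E'
from plant import ctrl,sensors,optics
import cv2,numpy as np
for n in("scene","top"):
    p,d=optics.grab_frame(n); np.savez(f"pics/{n}0.npz",p=p,d=d)
    cv2.imwrite(f"pics/{n}0.png",cv2.resize(p[:,:,::-1],(800,600),interpolation=cv2.INTER_CUBIC))
    c=optics.camera_params(n);print(n,c["mtx"].tolist(),np.round(c["R"],3).tolist(),c["t"])
print(ctrl.tcp_to_tips,sensors.read_state()["t"])
E
```

```text
scene [[456.0937857043591, 0.0, 255.77336119577947], [0.0, 456.0937857043591, 187.43016590684826], [0.0, 0.0, 1.0]] [[-0.533, -0.846, 0.02], [-0.592, 0.356, -0.723], [0.604, -0.398, -0.69]] [ 227.7770808   421.89525592 1501.52718785]
top [[376.83561385831484, 0.0, 252.00523426262518], [0.0, 376.83561385831484, 190.00501273003422], [0.0, 0.0, 1.0]] [[-0.029, -0.999, -0.015], [-0.993, 0.03, -0.117], [0.118, 0.011, -0.993]] [ -43.42617816  575.89562177 1450.3011246 ]
25.0 0.1
```

View pics/top0.png

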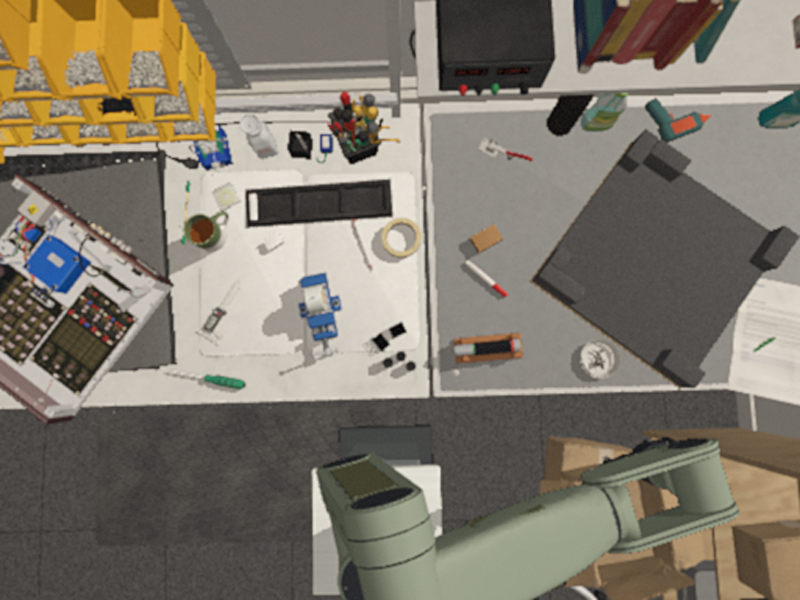

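View pics/scene0.png

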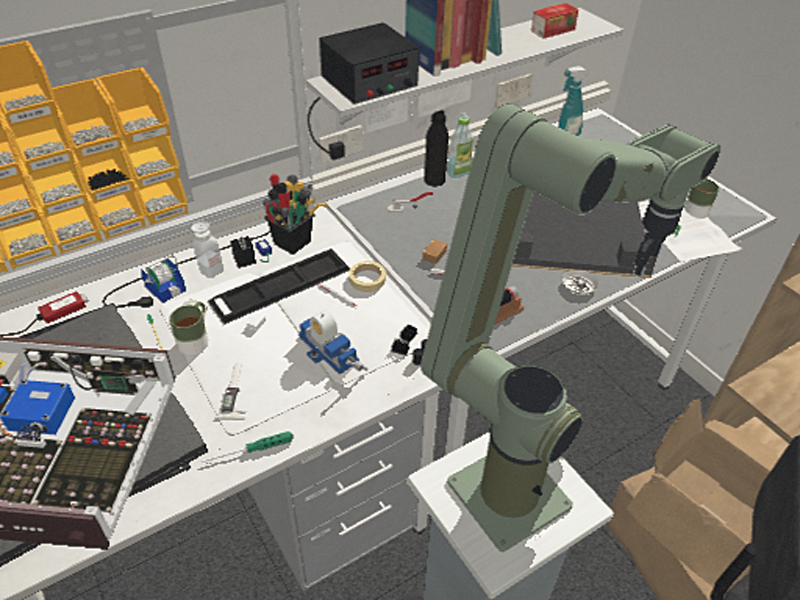

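The top picture shows the rest and gauge around (488,347), the vice at (320,303) with its screw toward the robot, the tape at (401,237), the pen at (485,278) and the dish at (597,360). The scene picture shows the block face on the left side of the vice; the arm partly hides the rest. Next I enlarge the rest and the vice.

```bash
python3 - <<'E'
import cv2,numpy as np
a=np.load("pics/top0.npz");p=a["p"][:,:,::-1]
f=lambda r,c,h,w,s:cv2.resize(p[r:r+h,c:c+w],None,fx=s,fy=s,interpolation=cv2.INTER_CUBIC)
cv2.imwrite("pics/c1.png",np.vstack([f(205,280,30,64,10),f(170,180,60,64,10)[:,:]])[:900] if 0 else np.hstack([f(200,282,50,60,8)[:, :], f(170,188,50,38,8)]))
s=np.load("pics/scene0.npz")["p"][:,:,::-1]
cv2.imwrite("pics/c2.png",cv2.resize(s[190:250,180:260],None,fx=10,fy=10,interpolation=cv2.INTER_CUBIC))
E
```

```text
(no output)
```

View pics/c1.png

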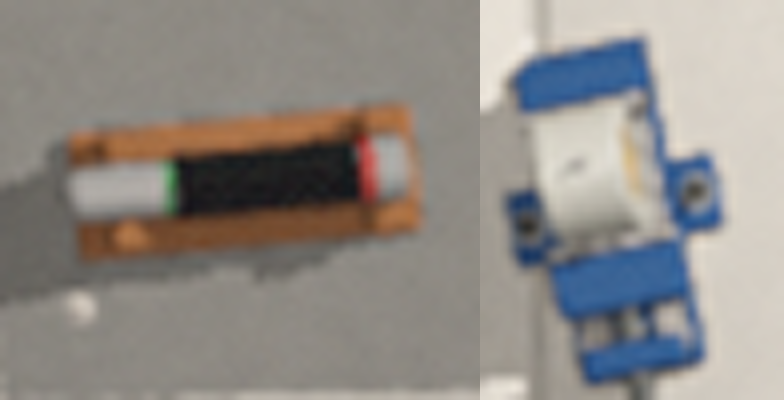

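View pics/c2.png

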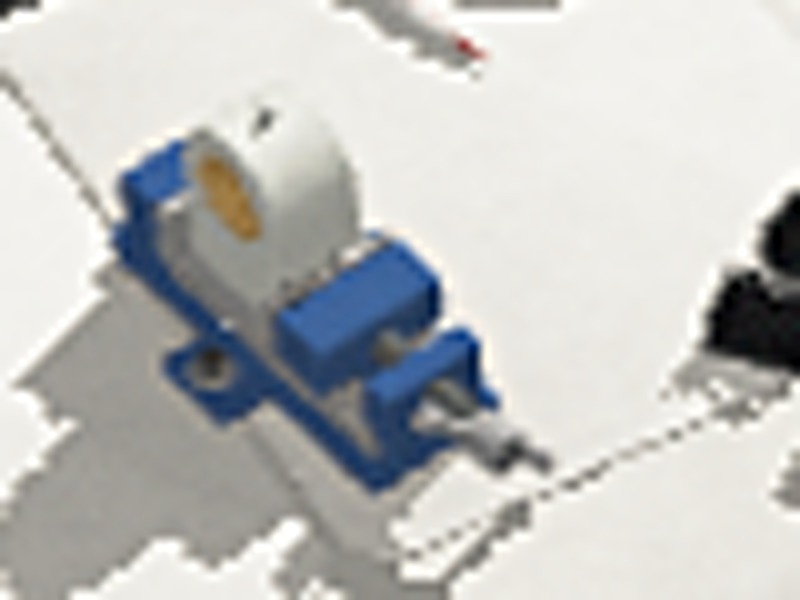

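The crops show the go end on the left with its face at crop (70,192) and the no-go face at (410,165), so the gauge lies along world +y. In the scene crop the bore's left mouth is at (230,197). Now I fit point clouds to refine these positions.

```bash
cat > h.py <<'E'
import numpy as np,cv2
from plant import ctrl,sensors,optics
def cloud(n,p,d):
    c=optics.camera_params(n);K=c["mtx"];v,u=np.mgrid[:384,:512]
    P=np.stack([(u-K[0,2])/K[0,0]*d,(v-K[1,2])/K[1,1]*d,d],-1)
    return (P-c["t"])@c["R"]
def ray(n,u,v,z):
    c=optics.camera_params(n);r=c["R"].T@np.linalg.inv(c["mtx"])@[u,v,1];o=-c["R"].T@c["t"]
    return o+r*(z-o[2])/r[2]
def proj(n,X):
    c=optics.camera_params(n);q=c["mtx"]@(c["R"]@np.asarray(X,float)+c["t"]);return q[:2]/q[2]
E
python3 - <<'E'
from h import *
from scipy.optimize import least_squares
np.set_printoptions(precision=1,suppress=True,linewidth=150)
g=lambda x,s,o:o+(x+.5)/s-.5
print("tips",ray("top",g(70,8,282),g(192,8,200),50),ray("top",g(410,8,282),g(166,8,200),50))
print("handle ends",ray("top",g(178,8,282),g(184,8,200),60),ray("top",g(360,8,282),g(172,8,200),60))
bl=ray("scene",g(230,10,180),g(197,10,190),82);print("bore_left",bl)
C={}
for n in("top","scene"):
    a=np.load(f"pics/{n}0.npz");C[n]=(cloud(n,a["p"],a["d"]),a["p"],a["d"])
P,p,d=C["top"]
G=P[200:250,282:342].reshape(-1,3);col=p[200:250,282:342].reshape(-1,3).astype(int)
gm=(G[:,2]>44)&(G[:,2]<80);H=G[gm]
print("gauge pts",len(H),H.min(0),H.max(0),"bench z",np.median(P[240:250,282:342,2]))
hm=gm&(col.max(1)<60);Hh=G[hm];m=Hh.mean(0);w,V=np.linalg.eigh(np.cov((Hh-m)[:,:2].T));print("handle",len(Hh),m,V[:,1],Hh[:,2].max())
for n in C:
    P,p,_=C[n];B=P.reshape(-1,3);k=(np.hypot(*(B[:,:2]-bl[:2]).T)<70)&(B[:,2]>70)&(B[:,2]<118);B=B[k]
    for it in range(3):
        def f(x):
            t=np.array([-np.sin(x[1]),np.cos(x[1])]);nn=np.array([np.cos(x[1]),np.sin(x[1])])
            return np.hypot((B[:,:2]-bl[:2])@nn-x[0],B[:,2]-82-x[2])-30
        r=least_squares(f,[0,.1 if it==0 else r.x[1],0] if it==0 else r.x,loss="soft_l1",f_scale=1.5)
    x=r.x;t=np.array([-np.sin(x[1]),np.cos(x[1])]);s=(B[:,:2]-bl[:2])@t
    ok=np.abs(f(x))<4
    print(n,len(B),ok.sum(),"off,yaw,dz",x.round(3),"axis pt",bl[:2]+x[0]*np.array([np.cos(x[1]),np.sin(x[1])]),"y range",np.percentile(s[ok],[0,3,10,90,97,100]),"res",np.std(f(x)[ok]))
# heights of surroundings
P=C["top"][0];Q=P.reshape(-1,3)
for u,v in((250,215),(258,230),(250,228),(247,190),(262,232)):print((u,v),P[v,u])
E
```

```text
tips [ 437.9 -204.3   50. ] [ 445.6 -367.9   50. ]
handle ends [ 440. -255.   60.] [ 443.2 -342.    60. ]
bore_left [565.1 153.1  82. ]
gauge pts 386 [ 408.5 -367.7   44.1] [ 470.4 -205.3   74.1] bench z -0.046275081675575674
handle 164 [ 440.5 -296.7   64.2] [-0.1  1. ] 74.0590819752122
top 182 159 off,yaw,dz [1.6 0.1 0.2] axis pt [566.7 153.3] y range [-42.5 -41.4 -38.9  -6.5  -3.5  -2.5] res 1.7289028494378729
scene 206 131 off,yaw,dz [-2.1  0.3 -0.6] axis pt [563.1 152.5] y range [-36.3 -34.1 -30.7   0.4   4.3   7.8] res 1.9811425342240505
(250, 215) [478.1 -49.2  -0.9]
(258, 230) [417.2 -79.3  27.8]
(250, 228) [426.4 -47.6  -4.9]
(247, 190) [579.2 -39.9  -1.8]
(262, 232) [409.  -94.6  30.4]
```

```bash
python3 - <<'E'
from h import *
np.set_printoptions(precision=3,suppress=True,linewidth=150)
for n in("top","scene"):
    a=np.load(f"pics/{n}0.npz");P=cloud(n,a["p"],a["d"]).reshape(-1,3);c=a["p"].reshape(-1,3).astype(int)
    near=np.hypot(P[:,0]-560,P[:,1]-135)<150
    blue=(c[:,2]>c[:,0]+40)&near
    J=P[blue&(P[:,2]>50)&(P[:,2]<60)]
    r=cv2.minAreaRect(J[:,:2].astype(np.float32));print(n,len(J),"jaw rect",r,"med",J.mean(0))
    A=P[blue];r=cv2.minAreaRect(A[:,:2].astype(np.float32));print(" all blue",len(A),r)
    if n=="scene":
        for lo,hi in((60,100),):
            B=P[near&(P[:,2]>lo)&(P[:,2]<hi)&~blue]
            best=None;rng=np.random.default_rng(0)
            for _ in range(3000):
                i,j=rng.integers(0,len(B),2);dv=B[j,:2]-B[i,:2];L=np.linalg.norm(dv)
                if L<15:continue
                nn=np.array([dv[1],-dv[0]])/L;nn*=np.sign(nn[1]) or 1
                if nn[1]<.9:continue
                e=np.abs((B[:,:2]-B[i,:2])@nn)<1.5
                if best is None or e.sum()>best.sum():best=e
            F=B[best];m=F.mean(0);w,V=np.linalg.eigh(np.cov((F-m)[:,:2].T));print(" left face",len(F),m,V[:,0],"yaw",np.arctan(-V[0,0]/V[1,0]))
a=np.load("pics/top0.npz");P=cloud("top",a["p"],a["d"])
G=P[200:250,282:342].reshape(-1,3);col=a["p"][200:250,282:342].reshape(-1,3).astype(int)
k=(G[:,2]>50)&(G[:,2]<80);H=G[k]
r=cv2.minAreaRect(H[:,:2].astype(np.float32));print("gauge z>50",r)
W=G[(G[:,2]>5)];print("rest",cv2.minAreaRect(W[:,:2].astype(np.float32)))
print("cam top",-optics.camera_params("top")["R"].T@optics.camera_params("top")["t"])
E
```

```text
top 194 jaw rect ((553.8413696289062, 128.64813232421875), (155.1484832763672, 61.962005615234375), 9.457720756530762) med [555.611 128.022  54.762]
 all blue 331 ((558.2493896484375, 130.50572204589844), (167.26937866210938, 99.62124633789062), 10.000247955322266)
scene 127 jaw rect ((546.8448486328125, 132.05697631835938), (160.65663146972656, 65.4084243774414), 9.420902252197266) med [528.787 133.543  54.226]
 all blue 356 ((547.925537109375, 132.15692138671875), (111.57538604736328, 166.5430908203125), 84.92009735107422)
 left face 46 [556.426 153.703  77.92 ] [ 0.141 -0.99 ] yaw 0.14165218436657248
gauge z>50 ((447.13153076171875, -285.97320556640625), (160.3068389892578, 49.90195083618164), 88.4625473022461)
rest ((436.93017578125, -244.07203674316406), (332.07000732421875, 189.35777282714844), 88.33594512939453)
cam top [ 399.507  -76.88  1507.116]
```

```bash
cat >> h.py <<'E'
def R(yaw,s=1):
    c,n=np.cos(yaw),np.sin(yaw);return np.array([[-n*s,c*s,0],[c*s,n*s,0],[0,0,-1.]])
def T(yaw):return np.array([-np.sin(yaw),np.cos(yaw),0])
GP=np.array([442.,-299.5,50.]);GY=.053
BM=np.array([568.,133.,82.]);BY=.163
UP=np.array([0,0,6.])   # TCP above the gauge axis
E
python3 - <<'E'
from h import *
np.set_printoptions(precision=3,suppress=True,linewidth=150)
for s in(1,-1):
    for X,y in((GP,GY),(GP+[0,0,110],GY),(BM-150*T(BY),BY),(BM-65*T(BY),BY),(BM+[0,0,110],BY),(BM+110*T(BY),BY)):print(s,ctrl.solve_ik(X+UP,R(y,s)))
s=1 if sensors.read_state()["eef_rot"][1,0]>0 else -1
print(sensors.read_state()["eef_rot"])
E
```

```text
1 [-0.758  0.339  1.785 -0.     1.017 -0.811]
1 [-0.758  0.187  1.713 -0.     1.241 -0.811]
1 [-0.171  0.399  1.62  -0.     1.123 -0.334]
1 [-0.03   0.38   1.646 -0.     1.115 -0.193]
1 [ 0.082  0.255  1.56  -0.     1.327 -0.081]
1 [ 0.27   0.414  1.598 -0.     1.13   0.107]
-1 [-0.758  0.339  1.785 -0.     1.017  2.331]
-1 [-0.758  0.187  1.713 -0.     1.241  2.331]
-1 [-0.171  0.399  1.62  -0.     1.123  2.807]
-1 None
-1 None
-1 None
[[ 0.932  0.362 -0.   ]
 [ 0.362 -0.932  0.002]
 [ 0.    -0.002 -1.   ]]
```

```bash
python3 - <<'E'
from h import *
np.set_printoptions(precision=2,suppress=True,linewidth=150)
r=R(GY)
ctrl.move_ptp(GP+UP+[0,0,110],r)
print(ctrl.move_l(GP+UP,r,vel=120,threshold=12))
ctrl.gripper_to(20,60)
s=sensors.read_state();print(s["t"],s["grip_width"],s["grasp_force"],s["eef_pos"],s["force"],s["wrist_torque"])
ctrl.move_l(GP+UP+[0,0,40],r,vel=60)
s=sensors.read_state();print(s["grip_width"],s["eef_pos"],s["force"],s["wrist_torque"])
p,d=optics.grab_frame("top")
cv2.imwrite("pics/g1.png",cv2.resize(p[190:250,275:355,::-1],None,fx=8,fy=8,interpolation=cv2.INTER_CUBIC))
ctrl.move_l(GP+UP+[0,0,120],r)
E
```

```text
False
2.9917 29.663203934244148 58.928487449884415 [ 440.16 -299.83   56.81] [-7.33  0.39  7.53] [0.01 1.28 0.14]
29.850156731036414 [ 441.82 -299.28   95.82] [-0.46 -0.11 -3.89] [-0.04  0.   -0.05]
```

View pics/g1.png

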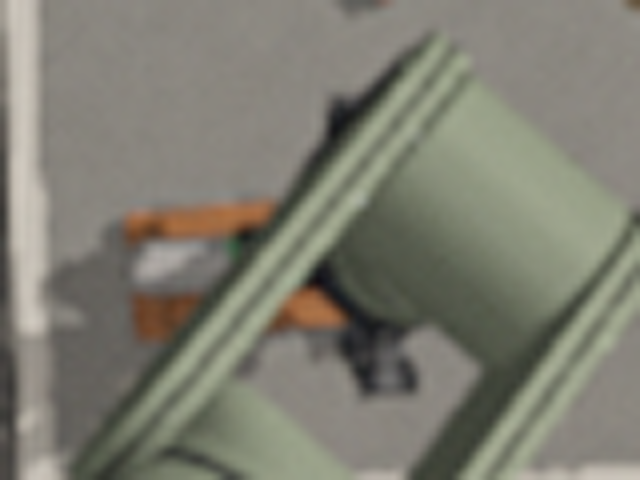

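The gauge is gripped and has lifted clear of the rest (go end at crop (170,260), green ring at (235,245)). Next I go to the pre-insertion pose and look.

```bash
sed -i 's/^UP=.*/UP=np.array([0,0,6.8])/' h.py; python3 - <<'E'
from h import *
np.set_printoptions(precision=2,suppress=True,linewidth=150)
r=R(BY);t=T(BY)
A=BM-130*t+UP
ctrl.move_ptp(A+[0,0,80],r)
ctrl.move_l(A,r,vel=100)
ctrl.hold(.3)
s=sensors.read_state();print(s["t"],s["grip_width"],s["eef_pos"],A,s["force"],s["wrist_torque"])
o=[]
for n in("top","scene"):
    p,d=optics.grab_frame(n);np.savez(f"pics/{n}1.npz",p=p,d=d)
    u,v=map(int,proj(n,BM-40*t));o.append(cv2.resize(p[v-30:v+30,u-40:u+40,::-1],None,fx=5,fy=10 if 0 else 5,interpolation=cv2.INTER_CUBIC));print(n,u-40,v-30)
cv2.imwrite("pics/pre.png",np.hstack(o))
E
```

```text
7.0667 29.950166020372333 [589.52   4.69  89.46] [589.1    4.72  88.8 ] [-0.06  0.64 -3.2 ] [-0.    0.01 -0.01]
top 171 159
scene 175 171
```

View pics/pre.png

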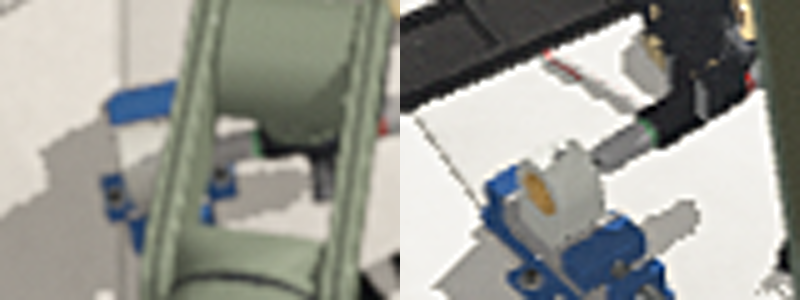

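In the scene half of the picture the gauge's axis (ring at (648,135), tip at (600,160)) extends to the bore mouth at (538,195), so it is well aligned. Now I insert under force feedback.

```bash
python3 - <<'E'
from h import *
np.set_printoptions(precision=2,suppress=True,linewidth=150)
r=R(BY);t=T(BY);nx=np.array([t[1],-t[0],0])
F=lambda:np.mean([(ctrl.hold(.03),sensors.read_state()["force"])[1] for _ in range(3)],0)
f0=F();a=-130.;off=np.array([0.,0.])
while a<-55:
    step=5 if a<-118 else 3
    a+=step
    ctrl.move_l(BM+a*t+off[0]*nx+[0,0,off[1]]+UP,r,vel=40)
    f=F()-f0;l=np.array([f@nx,f[2]]);e=sensors.read_state()["eef_pos"]-UP-BM
    print(a,"act",np.array([e@t,e@nx,e[2]]),"ax",round(f@t,1),"lat",l,"tq",sensors.read_state()["wrist_torque"])
    if -f@t>10:break
    off+=np.clip(.12*l,-.6,.6)*(np.abs(l)>.8)
print(off,sensors.read_state()["t"],f0)
np.save("off.npy",np.r_[off,a])
E
```

```text
-125.0 act [-124.87   -0.01   -0.04] ax 0.1 lat [0.7  0.24] tq [-0.04 -0.01 -0.01]
-120.0 act [-119.95   -0.     -0.02] ax 0.5 lat [0.49 0.03] tq [-0.   -0.01  0.02]
-115.0 act [-114.94    0.01   -0.01] ax -0.0 lat [0.53 0.19] tq [-0.04 -0.01  0.02]
-112.0 act [-111.98    0.07    0.04] ax -0.5 lat [0.52 0.56] tq [-0.04 -0.08 -0.02]
-109.0 act [-108.92    0.71    0.33] ax 0.5 lat [2.82 0.22] tq [ 0.07 -0.48 -0.26]
-106.0 act [-105.83    0.76    0.18] ax 0.6 lat [3.68 0.16] tq [ 0.12 -0.58 -0.3 ]
-103.0 act [-102.8     0.87    0.03] ax -0.0 lat [3.54 0.71] tq [ 0.11 -0.5  -0.3 ]
-100.0 act [-99.69   1.    -0.14] ax 0.4 lat [2.82 0.14] tq [ 0.17 -0.45 -0.17]
-97.0 act [-96.61   1.16  -0.21] ax 0.1 lat [2.24 0.04] tq [ 0.18 -0.25 -0.18]
-94.0 act [-93.83   1.36  -0.24] ax -0.2 lat [0.97 0.41] tq [-0.02 -0.05  0.  ]
-91.0 act [-90.95   1.68  -0.14] ax 0.2 lat [ 0.76 -0.12] tq [-0.04  0.01 -0.03]
-88.0 act [-87.97   1.9    0.  ] ax -0.1 lat [0.05 0.77] tq [-0.01 -0.02 -0.01]
-85.0 act [-84.95   1.92  -0.  ] ax -0.4 lat [ 0.65 -0.24] tq [ 0.01  0.04 -0.01]
-82.0 act [-81.95   1.92   0.  ] ax -0.2 lat [0.86 0.29] tq [ 0.06  0.06 -0.03]
-79.0 act [-78.96   2.04  -0.01] ax -0.3 lat [0.36 0.28] tq [-0.04 -0.02  0.  ]
-76.0 act [-75.98   2.02  -0.01] ax 0.1 lat [0.66 0.21] tq [-0.03  0.01 -0.02]
-73.0 act [-72.95   2.03  -0.01] ax 0.1 lat [0.56 0.58] tq [ 0.   -0.03  0.04]
-70.0 act [-69.96   2.05   0.02] ax 0.2 lat [0.41 0.82] tq [-0.04  0.01 -0.01]
-67.0 act [-66.88   1.98   0.08] ax 0.4 lat [-0.13  0.28] tq [-0.02 -0.03 -0.  ]
-64.0 act [-66.57   2.13   0.3 ] ax -6.5 lat [0.06 0.58] tq [-1.22 -0.07  0.12]
-61.0 act [-66.47   2.21   0.47] ax -13.8 lat [-0.92  0.14] tq [-2.39 -0.18  0.11]
[2.03 0.1 ] 14.6917 [-0.45 -0.18 -3.82]
```

```bash
python3 - <<'E'
from h import *
np.set_printoptions(precision=2,suppress=True,linewidth=150)
r=R(BY);t=T(BY);nx=np.array([t[1],-t[0],0])
F=lambda:np.mean([(ctrl.hold(.03),sensors.read_state()["force"])[1] for _ in range(3)],0)
O=BM+2.4*nx+[0,0,.1]+UP
ctrl.move_l(O-65*t,r,vel=20);ctrl.hold(.4)
ctrl.move_l(O-135*t,r,vel=70)
ctrl.move_l(O-135*t+[0,0,100],r)
ctrl.move_l(O+110*t+[0,0,100],r)
ctrl.move_l(O+110*t,r,vel=100)
ctrl.hold(.3);f0=F();a=110
a=90;ctrl.move_l(O+a*t,r,vel=40)
while a>78:
    a-=1;ctrl.move_l(O+a*t,r,vel=20)
    f=F()-f0;e=sensors.read_state()["eef_pos"]-UP-BM
    print(a,"act",np.array([e@t,e@nx,e[2]]),"f",np.array([f@t,f@nx,f[2]]),"tq",sensors.read_state()["wrist_torque"])
    if abs(f@t)>6:break
ctrl.hold(.5);s=sensors.read_state();print(s["t"],s["grip_width"],(s["force"]-f0)@t)
p,d=optics.grab_frame("scene");u,v=map(int,proj("scene",BM+40*t));cv2.imwrite("pics/ng.png",cv2.resize(p[v-35:v+35,u-45:u+45,::-1],None,fx=8,fy=8,interpolation=cv2.INTER_CUBIC))
E
```

```text
89 act [89.16  2.37  0.08] f [ 0.22 -0.07 -0.65] tq [ 0.01 -0.02  0.06]
88 act [88.01  2.42  0.12] f [ 0.31 -0.59 -0.55] tq [0.03 0.01 0.04]
87 act [86.97  2.41  0.11] f [ 0.05 -0.11 -0.54] tq [0.01 0.   0.01]
86 act [85.98  2.43  0.11] f [-0.1  -0.19 -0.59] tq [0.02 0.01 0.05]
85 act [85.4   2.39  0.14] f [ 2.1  -0.12 -0.23] tq [0.36 0.03 0.05]
84 act [85.34  2.36  0.21] f [ 5.68 -0.34  0.02] tq [0.84 0.13 0.02]
83 act [85.27  2.3   0.25] f [ 7.34 -0.53 -0.22] tq [1.23 0.29 0.09]
24.3417 29.578307225921172 8.832805059533394
```

View pics/ng.png

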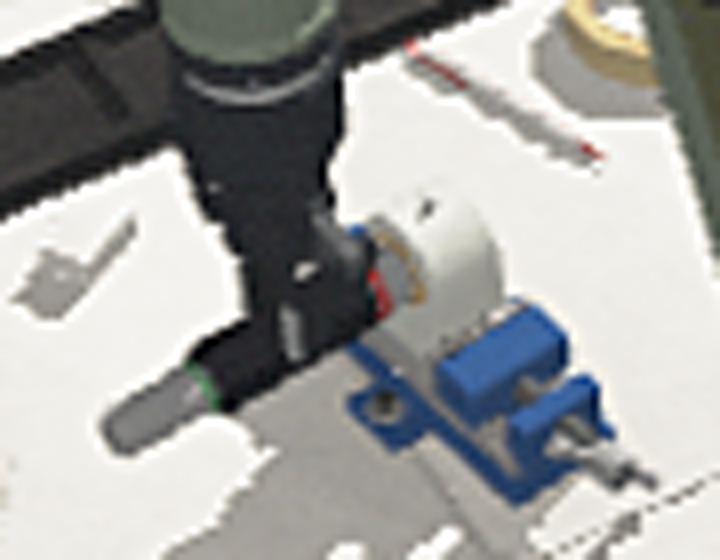

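The no-go face sits flush and square against the left mouth (red band at crop (380,290)) under about 8 N and hasn't entered. Now I return the gauge to its rest.

```bash
python3 - <<'E'
from h import *
np.set_printoptions(precision=2,suppress=True,linewidth=150)
r=R(BY);t=T(BY);nx=np.array([t[1],-t[0],0]);O=BM+2.4*nx+[0,0,.1]+UP
ctrl.move_l(O+110*t,r,vel=60)
ctrl.move_l(O+110*t+[0,0,110],r)
g=R(GY);Q=np.array([440.,-299.8,56.8])
ctrl.move_ptp(Q+[0,0,110],g)
ctrl.move_l(Q+[0,0,12],g,vel=100);ctrl.hold(.3)
f0=sensors.read_state()["force"]
for z in np.arange(10,-1.1,-1):
    ctrl.move_l(Q+[0,0,z],g,vel=25);ctrl.hold(.08)
    s=sensors.read_state();f=s["force"]-f0;print(z,s["eef_pos"],f,s["wrist_torque"])
    if f[2]>4:break
ctrl.gripper_to(60);ctrl.hold(.3)
s=sensors.read_state();print(s["t"],s["eef_pos"],s["force"],s["grasp_force"])
ctrl.move_l(s["eef_pos"]+[0,0,130],g,vel=100)
q=s["q"].copy();
ctrl.set_joints([-1.351,.207,1.542,0,1.393,-.15]);ctrl.hold(.3)
p,d=optics.grab_frame("top");np.savez("pics/top2.npz",p=p,d=d)
a=np.load("pics/top0.npz")["p"]
f=lambda p:cv2.resize(p[200:250,282:342,::-1],None,fx=6,fy=6,interpolation=cv2.INTER_CUBIC)
cv2.imwrite("pics/end.png",np.hstack([f(a),f(p)]));print(sensors.read_state()["t"])
E
```

```text
10.0 [ 439.91 -299.72   66.66] [-0.2  -1.03  0.15] [-0.05  0.02  0.03]
9.0 [ 439.96 -299.77   65.73] [ 0.19 -1.39  0.75] [-0.08  0.01 -0.01]
8.0 [ 439.98 -299.8    64.78] [-0.37 -0.95 -0.11] [-0. -0. -0.]
7.0 [ 439.97 -299.75   63.76] [-0.69 -0.66  1.25] [-0.   -0.01  0.  ]
6.0 [ 439.98 -299.8    62.78] [ 0.57 -0.53  0.4 ] [-0.05 -0.04 -0.01]
5.0 [ 439.98 -299.79   61.76] [ 0.33 -1.43  0.27] [-0.01 -0.02 -0.04]
4.0 [ 440.   -299.78   60.75] [-0.34 -0.89  1.13] [-0.06  0.02  0.01]
3.0 [ 439.98 -299.76   59.74] [ 0.56 -0.68 -0.03] [-0.03  0.02  0.02]
2.0 [ 439.97 -299.77   58.76] [ 0.33 -0.29  0.49] [-0.03 -0.06  0.02]
1.0 [ 439.97 -299.79   57.77] [-0.39 -1.01 -0.01] [-0.01 -0.01  0.01]
0.0 [ 440.13 -299.97   57.08] [-0.06 -0.88  2.46] [0.07 0.08 0.13]
-1.0 [ 440.13 -300.01   56.94] [-3.36 -0.2   8.87] [0.34 0.46 0.09]
34.0083 [ 440.   -299.78   55.75] [-0.99 -0.58  0.89] 0.0
37.075
```

View pics/end.png

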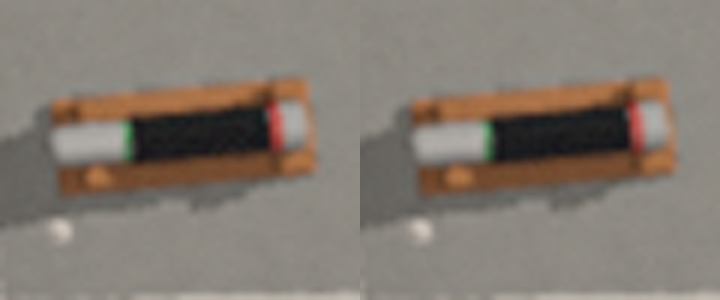

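The right half (now) matches the left half (start): the gauge is back in both notches, go end to the left at (420,143). I'm handing the job in.

```bash
python3 -c "
from plant import ctrl
print(ctrl.finish_job())"
```

```text
the job is handed in; nothing more can be done
None
```

The job is handed in, with no verdict returned: the go end went fully home and came out, the no-go end stayed out when pressed with about 8 N, and the gauge lies released in its rest the same way round.

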